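# Reset the disc sander's pull-to-turn safety dial

### The job

Set the disc sander's safety dial: pull the dial up until it unlocks, turn it counter-clockwise (seen from above) to the raised tab on the ring around it, feel for the hidden notch a little past the tab, push the dial back down until it is fully home, and let go. The catch is delicate: never force it, neither by turning it while locked nor by pressing it hard (over about 40 N) against the ring. Leave everything else where it is.

Things in the scene. Friction and masses are not known exactly. Their poses are not given: they have to be found in the camera images.
- sander: Small bench disc sander, fixed. Origin on the table under the dial's axis; its z is up. Flat base, top 50 mm above the table, reaching 75 mm to -x and -y, 200 mm to +x and 300 mm to +y of the origin. Disc, motor and work rest stand on the +y side, from 140 mm left of the dial's axis, up to 177 mm high.
- ring: Flat fixed aluminium index ring, 142 mm across and 6 mm thick, round the dial's axis on the base; origin on the axis, 50 mm above the table; its x axis points from the axis to its one raised tab.
- tab (a point): Top of the ring's tab (10 x 7 mm, 12 mm high, dark steel), 65 mm from the dial's axis, 68 mm above the table. It shows only roughly where to set the dial: the hidden notch lies somewhere 0.06 to 0.40 rad (3 to 23 degrees) counter-clockwise past it, different each time, and has to be found by feel.
- dial_pull (a joint): Height of the dial above home, m: 0 fully home, end stop at 0.014. Sliding friction about 6 N (the dial weighs 2.5 N), no spring: it stays at the height where it is left. Pulling up takes about 9 N, pushing down about 4 N. A pin under the dial must leave its 8 mm deep notch before the dial can turn: at 0 to 0.008 it is locked, above 0.008 it is free. Away from a notch, pushing down stops hard at 0.008, where the pin lands on the flat ring.
- dial (a joint): Angle of the dial, rad, counter-clockwise from above positive; 0 in the notch where it starts. End stops at -0.3 and 1.75. The tab lies at 0.75 to 1.00, the notch to be found at 0.81 to 1.40; there is no other notch past the start. Turning friction about 0.06 N m when unlocked.
- dial_grip (a point): Where to grip the dial: on its axis, in the middle of its upright bar handle, 98 mm above the table when home, and it moves with the dial. The bar is 60 mm long along this point's x axis, 16 mm thick along its y axis, bare aluminium; it stands 41 mm high with its top 15 mm above this point; the round skirt under it (116 mm across) has its top 29 mm below this point (the hub, 48 mm across, 26 mm below). z is up. Pinch the bar across its thickness from above.
- pointer (a point): Tip of the pale raised pointer ridge on the rim of the dial's skirt, 57 mm from the axis; its x axis points outward from the dial's axis, in line with the bar.
- skirt: Round black skirt of the dial, turning and lifting with it; 116 mm across, 11 mm thick. Under it, in line with the pointer, 48 mm from the axis, sits a pin 8 mm wide; the notches in the ring are 11 mm wide, so the pin drops in only within about 0.031 rad of a notch's middle. Pin and notches cannot be seen. The force between pin and ring must stay below 40 N.
- file_a: flat file lying flat, 310 mm long with blue handle; not to be moved. Origin: underside.
- file_b: shorter flat file, 270 mm long; not to be moved. Origin: underside.
- wood_block: wooden offcut 50 x 70 x 22 mm on the sander's work rest; not to be moved. Origin: underside.
- tin: small steel tin, 48 mm across, 45 mm high, standing on the sander's base behind the dial; not to be moved. Origin: underside.
- steel_strip: steel strip 110 x 20 x 6 mm lying on the sander's base behind the dial; not to be moved. Origin: underside.

How it is judged:
On the way, in this order (a step that is already met when the one before it is completed fails the run):
1. the dial is pulled up out of its starting notch, still far from the tab (value of joint dial_pull above 0.0085 m and y of pointer in the frame of ring below -0.02 m), for 0.1 s.
2. the raised dial is turned until its pointer is about at the tab or past it (value of joint dial_pull above 0.0055 m and y of pointer in the frame of ring above -0.006 m), for 0.1 s.
At the end, for the whole second after the job is handed in: the dial is fully home (within 3 mm) in the notch just past the tab (pointer tip 0 to 30 mm to the counter-clockwise side of the tab's middle line), still and released (value of joint dial_pull below 0.003 m and y of pointer in the frame of ring between -0.002 and 0.03 m and x of pointer in the frame of ring above 0 m and velocity of joint dial below 0.05 rad/s and contact force between the fingers and anything else below 0.5 N); the robot touches nothing.
It fails at once if the dial's pin is forced against the ring (more than 40 N), by turning it locked or pressing too hard (contact force between skirt and anything else above 40 N).
It fails at once if another thing is moved more than 30 mm (distance of any of file_a, file_b, wood_block, tin, steel_strip from where it was at the start of the episode above 0.03 m).
It also fails if it takes over 64 s, if anything falls off the work surface, if the arm or the gripper's body presses on something with over 40 N, if the wrist force passes 120 N, or if a joint passes its speed limit or range.

### The arm

A 6-joint arm with a two-finger parallel gripper is mounted at the origin on the work surface. World frame = base frame: x ahead of the robot, y to its left, z up, the work surface at z = 0. Lengths are in m, angles in rad, forces in N, time in s.
With the tool pointing down it reaches from about 0.35 to 0.975 m from the base axis. Payload 17.4 kg.
Tool frame: the origin (TCP) lies midway between the tips of the shut fingers; the grasp point (between the pads) lies 19 mm behind it; z points along the fingers, y is the direction in which the jaws open and shut (so a half turn about z gives the same grasp; the last joint's range is limited). The gripper opens to 85 mm and grips with 20 to 120 N. Pads are 22 mm wide; open, the fingers measure 114 mm over their backs; the gripper's body (76 mm by 85 mm) begins 54 mm behind the grasp point. The pads swing forward as they close: fully open they stand 13 mm farther back than shut.
Start: joints at [1.216, 0.116, 1.442, -0, 1.584, -0.038], TCP at [0.21, 0.641, 0.231] pointing down, gripper open.
Joint ranges: [-2.83, 2.83], [-0.83, 2.19], [0.07, 2.5], [-1.14, 4.28], [0.01, 3], [-2.97, 2.97]. Speed limits (rad/s): [1.89, 1.89, 2.22, 3.14, 3.14, 3.14].

### API

Orientations are given as a unit quaternion [w, x, y, z].
In Python, from workcell import get_obs, imaging, arm gives the robot as it stands.
- The arm moves only by the tool step_arm, never from a script. Its argument "plan" is a list of rows, each an object of numbers: "tx", "ty", "tz": the shift along the world's x, y, z in cm; "spin": the turn about the world's z in rad; "gripper": the gripper's target within -1 to 1 (fully open at 1, half-way at 0, shut at -1). In form: [{"tx": .., "ty": .., "tz": .., "spin": .., "gripper": ..}, ...]. A call has 1 to 8 rows; each row is the pose to reach, as a shift and turn from the pose measured when the call began; what a row does not reach only later rows make up. A row lasts 1/8 s, in which the tool goes at most 62.5 mm and 10.7 degrees, less where a joint would pass 70% of its speed; a pose out of reach is approached as far as the arm can. A call with a gripper value outside its range is refused whole. The fingers move at their own pace and stop on an object; "newtons" is the grip in N (left out, the last holds). Time passes only in rows, so rows that repeat a pose let the fingers close. It gives the time, the measured TCP pose, the force and the opening at its end, in the units of the state.
- get_obs(): the state, without advancing time (a new reading comes with each control period).
- imaging.camera(name): name is "scene" or "top" or "wrist"; returns the picture (400x640x3 uint8, red, green, blue); there is no depth.
- imaging.camera_model(name): a dict with "K" (3x3 intrinsics, pixels), "position" and "attitude" of the camera in the world; the wrist camera has in their place "hand_eye" (4x4, takes a point from camera to tool coordinates, whose origin is the TCP and whose axes are the flange's). Camera axes: x right, y down, z forward; pixel columns grow to the right and rows downward; lengths in m; the calibration is good to about 2 mm. A picture is of the moment at which its call begins: read the wrist's pose just before it. camera_model takes no time and is no camera call.
- arm.sign_off(): hands the job in, once; it reports no verdict.
The state is a dict: "time_s": time; "joint_positions": joint angles; "qvel": joint speeds; "effort": joint torques, N m; "tool_pos": TCP position; "tcp_rot": TCP orientation; "contact_force": force on the tool from outside, world axes, zero at the start; "ft_torque": the same for the moment, N m; "gripper_width": opening from 0.0 (shut) to 1.0 (fully open).
Only numpy, scipy, OpenCV 4.12 (cv2) and the standard library are available. Lean on these libraries where they do the work, as an engineer would, in place of code of your own. Each camera call takes 0.05 s, during which the arm holds its last target.

## Working session

There is one attempt and no reset: what is moved stays moved. The work goes in short steps, Python scripts to look and compute and a tool call to move; the robot and the scene stay as the last step left them, time stands still between calls to the robot, and variables do not carry over. Pictures are saved under pics/ and viewed, and the job is handed in when it is done.

Besides the shell and the picture viewer there is one more tool, called after ">>>" by a JSON object that holds its "method" and its "body", one argument or row to a line. step_arm: Moves the arm, as the interface text tells. Its arguments: {"type":"object","properties":{"plan":{"type":"array","items":{"type":"object","properties":{"tx":{"type":"number"},"ty":{"type":"number"},"tz":{"type":"number"},"spin":{"type":"number"},"gripper":{"type":"number"}}}},"newtons":{"type":"number"}},"required":["plan"]}

```bash
ls; mkdir -p pics
python3 - <<'E'
from workcell import get_obs, imaging, arm
import cv2
print(get_obs())
for n in ["scene","top","wrist"]:
    im=imaging.camera(n); cv2.imwrite(f"pics/{n}0.png",im[:,:,::-1]); print(n,imaging.camera_model(n))
E
```

```text
pics
{'time_s': 0.0, 'joint_positions': array([ 1.21617990e+00,  1.16480963e-01,  1.44226689e+00, -3.41007557e-05,
        1.58397601e+00, -3.78125073e-02]), 'qvel': array([-0.00142695,  0.00029458,  0.00105612,  0.00170444,  0.00035917,
        0.00042831]), 'effort': array([ 2.13670057e-03, -7.31948733e+01, -6.32508516e+01,  1.82671329e-04,
        5.88482901e-03,  3.06971617e-05]), 'tool_pos': array([0.21024509, 0.64122705, 0.23056454]), 'tcp_rot': array([-9.35474189e-05,  1.57740563e-01,  9.87480427e-01, -5.58076637e-04]), 'contact_force': array([-0.29830389, -0.58839964,  0.85508855]), 'ft_torque': array([ 0.03169036,  0.03206449, -0.05305607]), 'gripper_width': 1.0004258559132093}
scene {'K': array([[425.25914298,   0.        , 327.01763702],
       [  0.        , 425.25914298, 191.00190835],
       [  0.        ,   0.        ,   1.        ]]), 'position': array([ 1.22138971, -0.38258296,  0.69438424]), 'attitude': array([-0.36208316,  0.77608453,  0.46935591, -0.2151595 ])}
top {'K': array([[421.34750769,   0.        , 313.54589317],
       [  0.        , 421.34750769, 205.43219532],
       [  0.        ,   0.        ,   1.        ]]), 'position': array([ 0.40550339, -0.03264375,  1.11448877]), 'attitude': array([ 0.06414289, -0.70024696,  0.70713192, -0.0741912 ])}
wrist {'K': array([[336.41631082,   0.        , 317.41560398],
       [  0.        , 336.41631082, 197.56855481],
       [  0.        ,   0.        ,   1.        ]]), 'hand_eye': array([[-1.48175667e-03, -9.44495796e-01, -3.28520159e-01,
         8.51805862e-02],
       [ 9.99998723e-01, -1.59643074e-03,  7.93477800e-05,
        -6.61334201e-04],
       [-5.99403326e-04, -3.28519622e-01,  9.44496955e-01,
        -1.43139093e-01],
       [ 0.00000000e+00,  0.00000000e+00,  0.00000000e+00,
         1.00000000e+00]])}
```

View pics/top0.png

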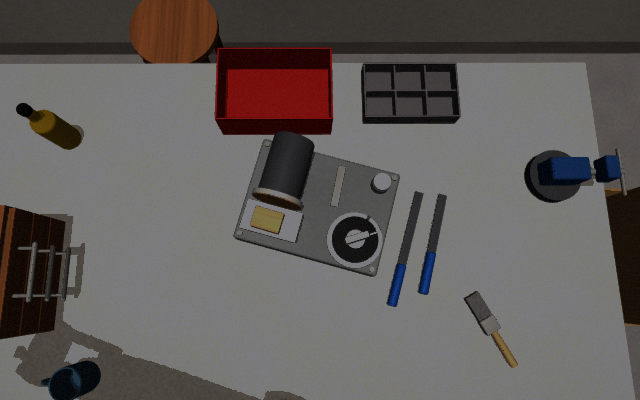

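View pics/scene0.png

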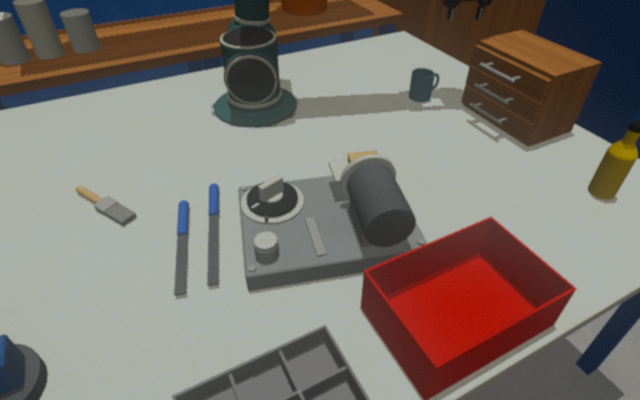

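View pics/wrist0.png

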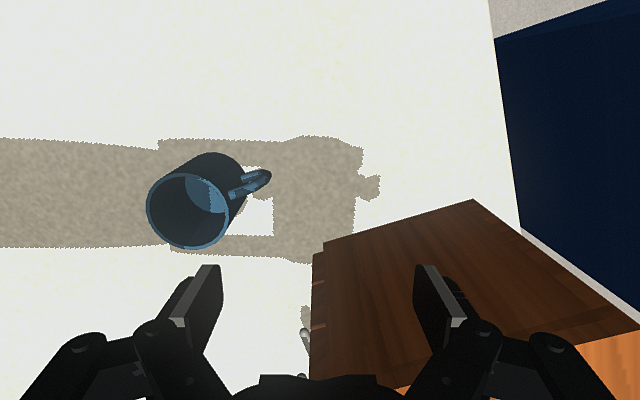

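The top picture shows the sander near (310,205), the dial at about (355,240) and the tab at about (368,217). I'll zoom in on the dial and set up back-projection.

```bash
cat > h.py <<'E'
import numpy as np, cv2
from scipy.spatial.transform import Rotation as R
from workcell import get_obs, imaging, arm
def rot(q): return R.from_quat([q[1],q[2],q[3],q[0]]).as_matrix()
def cam(n,obs=None):
    m=imaging.camera_model(n)
    if n!="wrist": return m["K"],rot(m["attitude"]),np.array(m["position"])
    o=obs or get_obs(); T=np.eye(4);T[:3,:3]=rot(o["tcp_rot"]);T[:3,3]=o["tool_pos"]
    T=T@m["hand_eye"]; return m["K"],T[:3,:3],T[:3,3]
def back(c,uv,z):
    K,Rm,p=c; d=Rm@np.linalg.solve(K,[uv[0],uv[1],1.]); return p+d*(z-p[2])/d[2]
def proj(c,P):
    K,Rm,p=c; q=K@(Rm.T@(np.array(P)-p)); return q[:2]/q[2]
E
python3 - <<'E'
from h import *
im=cv2.imread("pics/top0.png")[200:280,310:410]
cv2.imwrite("pics/top0z.png",cv2.resize(cv2.convertScaleAbs(im,alpha=1.3),(800,640),interpolation=cv2.INTER_CUBIC))
im=cv2.imread("pics/scene0.png")[160:240,225:325]
cv2.imwrite("pics/scene0z.png",cv2.resize(im,(800,640),interpolation=cv2.INTER_CUBIC))
c=cam("top")
for uv in [(355,240),(368,217),(376,234)]: print(back(c,uv,0.06))
E
```

```text
[ 0.52527175 -0.15211688  0.06      ]
[ 0.58359982 -0.18698691  0.06      ]
[ 0.53994543 -0.20562682  0.06      ]
```

View pics/top0z.png

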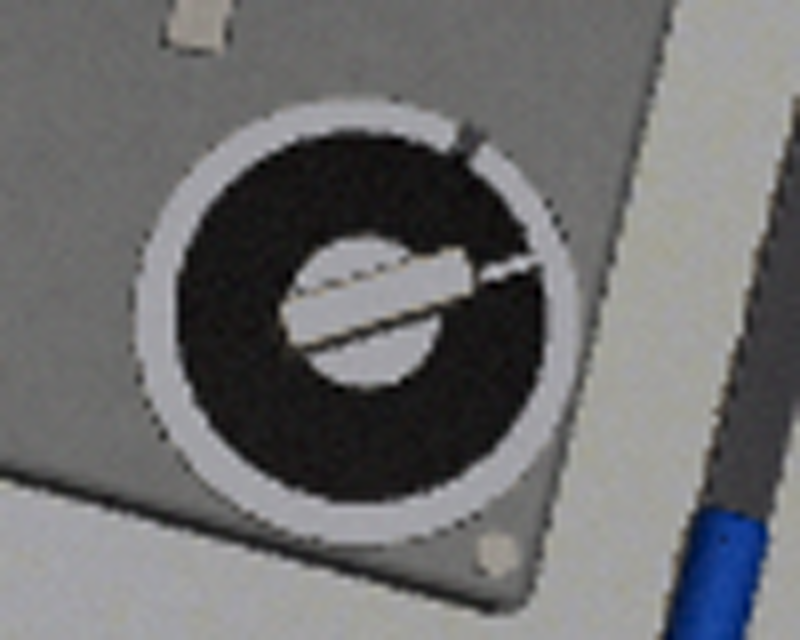

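View pics/scene0z.png

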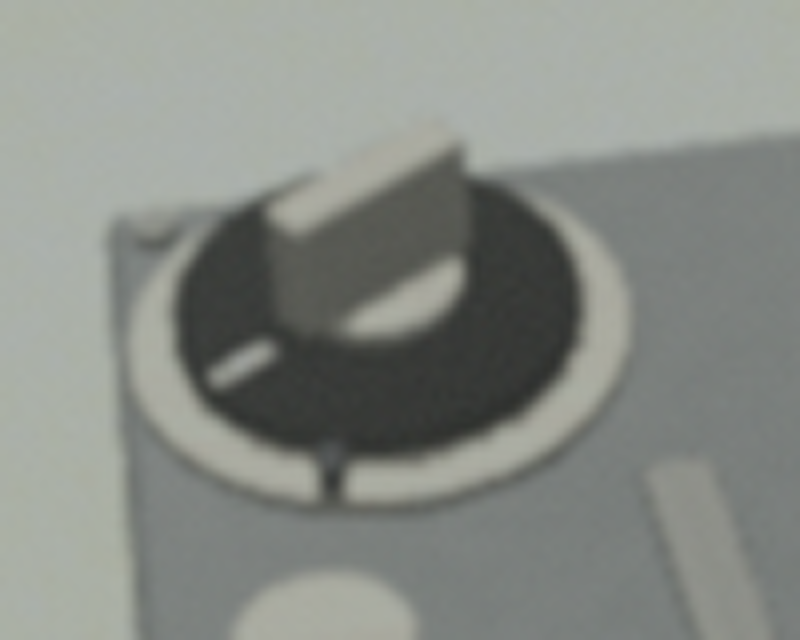

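Run:
```python
from h import *
c=cam("top")
f=lambda u,v,z: back(c,((u+.5)/8-.5+310,(v+.5)/8-.5+200),z)
ctr=f(358.5,322,.056); sk=f(362,316,.069)
print("ring",ctr,"skirt",sk, "r",np.linalg.norm(f(135,322,.056)-f(582,322,.056))/2)
tab=f(470,137,.068); pt=f(541,262,.071)
bc=[f(*p,.113) for p in [(463,247),(472,288),(300,350),(283,297)]]
bm=np.mean(bc,0); print("bar",bm, [np.linalg.norm(bc[i]-bc[(i+1)%4]) for i in range(4)])
d=bc[0]+bc[1]-bc[2]-bc[3]; print("bar yaw",np.arctan2(d[1],d[0]))
for n,p in (("tab",tab),("pt",pt)):
    e=p-bm; print(n,p,np.hypot(*e[:2]),np.arctan2(e[1],e[0]))
    e=p-ctr; print(np.hypot(*e[:2]),np.arctan2(e[1],e[0]))
# scene check
s=cam("scene")
for P in [(*bm[:2],.113),(*tab[:2],.068),(*pt[:2],.071)]: q=proj(s,P); print((q-[225,160])*8)
```

```text
ring [ 0.52621579 -0.15100494  0.056     ] skirt [ 0.52659875 -0.15069997  0.069     ] r 0.0706060713995275
bar [ 0.52762779 -0.15120634  0.113     ] [np.float64(0.012586116599998679), np.float64(0.05506749500892779), np.float64(0.0165795808365032), np.float64(0.056338635553891486)]
bar yaw -1.273324104417311
tab [ 0.58304107 -0.18663496  0.068     ] 0.06577095546505819 -0.5688536955578771
0.06707168059993959 -0.560043492562114
pt [ 0.54275521 -0.20696504  0.071     ] 0.057774315826701936 -1.3058716718350771
0.05835311162939093 -1.2834202829988521
[365.31724298 167.47915677]
[333.28271878 453.77407231]
[207.08786607 378.54631665]
```

>>> {"method": "step_arm", "body": {
  "plan": [
    {"tx":31.6,"ty":-79.2,"tz":3,"spin":-0.96,"gripper":1},
    {"tx":31.6,"ty":-79.2,"tz":3,"spin":-0.96,"gripper":1},
    {"tx":31.6,"ty":-79.2,"tz":3,"spin":-0.96,"gripper":1},
    {"tx":31.6,"ty":-79.2,"tz":3,"spin":-0.96,"gripper":1},
    {"tx":31.6,"ty":-79.2,"tz":3,"spin":-0.96,"gripper":1},
    {"tx":31.6,"ty":-79.2,"tz":3,"spin":-0.96,"gripper":1},
    {"tx":31.6,"ty":-79.2,"tz":3,"spin":-0.96,"gripper":1},
    {"tx":31.6,"ty":-79.2,"tz":3,"spin":-0.96,"gripper":1}
  ]
}}

```text
time_s: 1.15
tool_pos: [0.3956, 0.1754, 0.2487]
tcp_rot: [-0.0, 0.596, 0.803, -0.0]
contact_force: [1.1, -0.6, -0.8]
gripper_width: 1.001
```

>>> {"method": "step_arm", "body": {
  "plan": [
    {"tx":13.1,"ty":-32.6,"tz":-3,"spin":0},
    {"tx":13.1,"ty":-32.6,"tz":-3,"spin":0},
    {"tx":13.1,"ty":-32.6,"tz":-3,"spin":0},
    {"tx":13.1,"ty":-32.6,"tz":-3,"spin":0},
    {"tx":13.1,"ty":-32.6,"tz":-3,"spin":0},
    {"tx":13.1,"ty":-32.6,"tz":-3,"spin":0},
    {"tx":13.1,"ty":-32.6,"tz":-3,"spin":0},
    {"tx":13.1,"ty":-32.6,"tz":-3,"spin":0}
  ]
}}

```text
invalid input
```

Run:
```python
from h import *
o=get_obs(); print(o["tool_pos"],o["tcp_rot"],o["joint_positions"],o["contact_force"])
c=cam("wrist",o); im=imaging.camera("wrist"); 
im=im[:,:,::-1].copy(); cv2.imwrite("pics/w1.png",im)
for P in [(.5267,-.151,.113),(.583,-.1866,.068),(.5428,-.207,.071),(.5267,-.151,.069)]: print(proj(c,P))
```

```text
[0.39557849 0.17536259 0.24867908] [-1.08011760e-04  5.95756460e-01  8.03165123e-01 -1.19870160e-04] [ 3.58273919e-01 -4.34133554e-01  1.90046869e+00  5.14062823e-05
  1.67557615e+00  6.38973163e-02] [ 1.14807101 -0.59859132 -0.76721402]
[343.97046653 462.27598772]
[372.13458676 452.39672764]
[340.03707791 458.69127254]
[341.4724674  426.84379545]
```

View pics/w1.png

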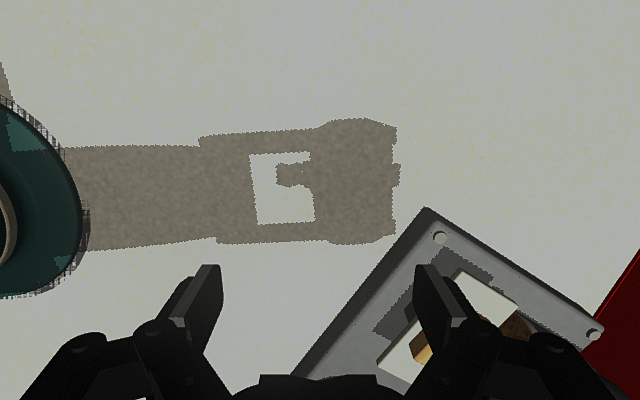

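The wrist view shows the sander only at the lower right, because the second move was refused. The likely cause is the missing gripper value.

>>> {"method": "step_arm", "body": {
  "plan": [
    {"tx":13.1,"ty":-32.6,"tz":-3,"spin":0,"gripper":1},
    {"tx":13.1,"ty":-32.6,"tz":-3,"spin":0,"gripper":1},
    {"tx":13.1,"ty":-32.6,"tz":-3,"spin":0,"gripper":1},
    {"tx":13.1,"ty":-32.6,"tz":-3,"spin":0,"gripper":1},
    {"tx":13.1,"ty":-32.6,"tz":-3,"spin":0,"gripper":1},
    {"tx":13.1,"ty":-32.6,"tz":-3,"spin":0,"gripper":1},
    {"tx":13.1,"ty":-32.6,"tz":-3,"spin":0,"gripper":1},
    {"tx":13.1,"ty":-32.6,"tz":-3,"spin":0,"gripper":1}
  ]
}}

```text
time_s: 2.2
tool_pos: [0.5286, -0.156, 0.2187]
tcp_rot: [0.001, 0.598, 0.802, -0.001]
contact_force: [-0.4, -0.1, -0.6]
gripper_width: 1.003
```

Run:
```python
from h import *
o=get_obs(); print(o["tool_pos"],o["tcp_rot"],o["joint_positions"],o["contact_force"],o["qvel"])
c=cam("wrist",o); im=imaging.camera("wrist"); 
im=im[:,:,::-1].copy(); cv2.imwrite("pics/w2.png",im)
for P in [(.5267,-.151,.113),(.583,-.1866,.068),(.5428,-.207,.071),(.5267,-.151,.069)]: print(proj(c,P))
```

```text
[ 0.52859767 -0.15601808  0.21874514] [ 6.20575231e-04  5.97865114e-01  8.01596130e-01 -7.51407979e-04] [-0.33233805 -0.15209587  1.72635663 -0.00180873  1.56660564 -0.62145642] [-0.38002232 -0.14727924 -0.61309421] [ 0.01862673 -0.01844481  0.00659033  0.00034947 -0.00092274 -0.00197992]
[317.90080796 188.44635375]
[363.91516666 224.27568741]
[317.30513932 233.4443853 ]
[317.79563906 173.58092788]
```

View pics/w2.png

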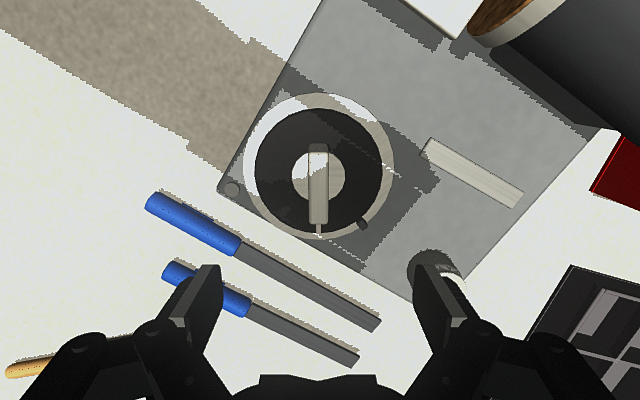

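The wrist view agrees with the predictions: bar top centre about (318,187), pointer tip (319,234), tab (362,225). I'll take a closer look to set alignment.

Run:
```python
import cv2
im=cv2.imread("pics/w2.png")[130:250,240:400]
cv2.imwrite("pics/w2z.png",cv2.resize(im,(800,600),interpolation=cv2.INTER_CUBIC))
```

```text
(no output)
```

View pics/w2z.png

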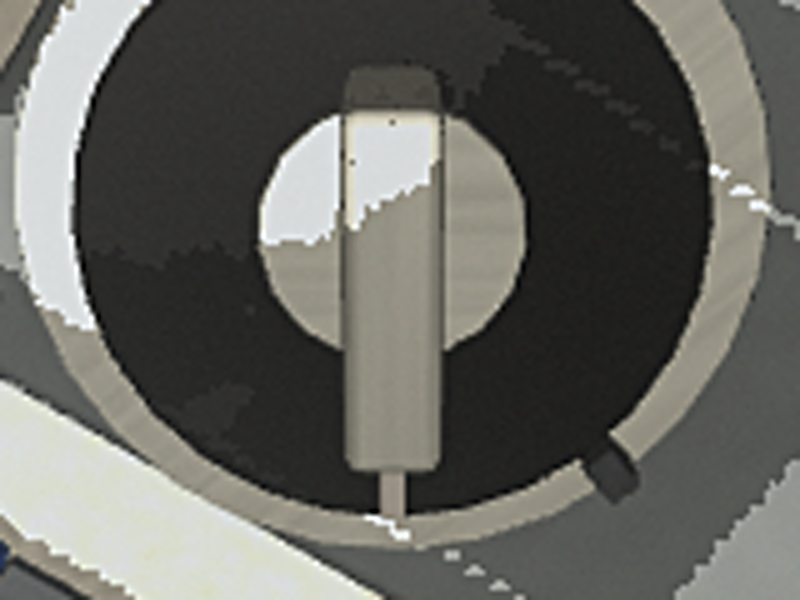

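Run:
```python
from h import *
o=get_obs();print(o["time_s"],o["tool_pos"])
o["tool_pos"]=np.array([0.52859767,-0.15601808,0.21874514]); o["tcp_rot"]=np.array([6.20575231e-04,5.97865114e-01,8.01596130e-01,-7.51407979e-04])
c=cam("wrist",o); f=lambda u,v,z: back(c,((u+.5)/5-.5+240,(v+.5)/5-.5+130),z)
a=f(392,110,.113);b=f(392,470,.113);print("bar",(a+b)/2,np.linalg.norm(a-b),np.arctan2(*(b-a)[[1,0]]))
ax=((a+b)/2)
s=f(395,192,.069); 
r=[f(75,192,.069),f(712,192,.069)]; print("skirt?",np.mean(r,0),np.linalg.norm(r[0]-r[1]))
for n,p in(("pt",f(393,514,.071)),("tab",f(612,462,.068))):
    e=p-ax; print(n,p,np.hypot(*e[:2]),np.arctan2(e[1],e[0]))
t=rot(get_obs()["tcp_rot"]); print("toolx",np.arctan2(t[1,0],t[0,0]),"jaw",np.arctan2(t[1,1],t[0,1]),"z",t[:,2])
```

```text
2.25 [ 0.52861981 -0.15560581  0.21903674]
bar [ 0.5268857  -0.15135597  0.113     ] 0.05857542117106366 -1.2825807522544421
skirt? [ 0.52567596 -0.14592539  0.069     ] 0.1139140405768342
pt [ 0.54330547 -0.20571337  0.071     ] 0.05678323021434483 -1.2774410670736636
tab [ 0.58048711 -0.18489013  0.068     ] 0.0632269708414587 -0.559045588991501
toolx 1.860716684072475 jaw 0.28992034539897776 z [ 6.42895723e-04 -2.17334381e-03 -9.99997432e-01]
```

>>> {"method": "step_arm", "body": {
  "plan": [
    {"tx":-0.18,"ty":0.44,"tz":-3,"spin":0,"gripper":1},
    {"tx":-0.18,"ty":0.44,"tz":-6,"spin":0,"gripper":1},
    {"tx":-0.18,"ty":0.44,"tz":-8.5,"spin":0,"gripper":1},
    {"tx":-0.18,"ty":0.44,"tz":-10.5,"spin":0,"gripper":1},
    {"tx":-0.18,"ty":0.44,"tz":-12.5,"spin":0,"gripper":1},
    {"tx":-0.18,"ty":0.44,"tz":-13.9,"spin":0,"gripper":1},
    {"tx":-0.18,"ty":0.44,"tz":-13.9,"spin":0,"gripper":1},
    {"tx":-0.18,"ty":0.44,"tz":-13.9,"spin":0,"gripper":1}
  ]
}}

```text
time_s: 3.25
tool_pos: [0.5271, -0.1514, 0.0807]
tcp_rot: [0.001, 0.598, 0.802, -0.001]
contact_force: [0.4, -0.5, 0.1]
gripper_width: 0.999
```

>>> {"method": "step_arm", "body": {
  "newtons": 40,
  "plan": [
    {"tx":0,"ty":0,"tz":0,"spin":0,"gripper":-1},
    {"tx":0,"ty":0,"tz":0,"spin":0,"gripper":-1},
    {"tx":0,"ty":0,"tz":0,"spin":0,"gripper":-1},
    {"tx":0,"ty":0,"tz":0,"spin":0,"gripper":-1},
    {"tx":0,"ty":0,"tz":0,"spin":0,"gripper":-1},
    {"tx":0,"ty":0,"tz":0,"spin":0,"gripper":-1},
    {"tx":0,"ty":0,"tz":0,"spin":0,"gripper":-1},
    {"tx":0,"ty":0,"tz":0,"spin":0,"gripper":-1}
  ]
}}

```text
time_s: 4.25
tool_pos: [0.5273, -0.1513, 0.0809]
tcp_rot: [0.001, 0.598, 0.802, -0.0]
contact_force: [1.8, 1.2, 3.0]
gripper_width: 0.184
```

Run:
```python
from h import *
o=get_obs(); print({k:np.round(v,4) for k,v in o.items()})
```

```text
{'time_s': np.float64(4.25), 'joint_positions': array([-3.2510e-01, -7.9200e-02,  1.8878e+00, -1.7000e-03,  1.3304e+00,
       -6.1450e-01]), 'qvel': array([-0.0004,  0.0002,  0.0006, -0.0007,  0.0004, -0.0001]), 'effort': array([-1.22470e+00, -5.12973e+01, -5.74357e+01, -6.38700e-01,
        4.12400e-01,  3.10000e-03]), 'tool_pos': array([ 0.5273, -0.1513,  0.0809]), 'tcp_rot': array([ 1.500e-03,  5.976e-01,  8.018e-01, -4.000e-04]), 'contact_force': array([1.7879, 1.2146, 3.0312]), 'ft_torque': array([ 0.2954, -0.3908,  0.0189]), 'gripper_width': np.float64(0.1836)}
```

>>> {"method": "step_arm", "body": {
  "plan": [
    {"tx":0,"ty":0,"tz":0.2,"spin":0,"gripper":-1},
    {"tx":0,"ty":0,"tz":0.4,"spin":0,"gripper":-1},
    {"tx":0,"ty":0,"tz":0.6,"spin":0,"gripper":-1},
    {"tx":0,"ty":0,"tz":0.8,"spin":0,"gripper":-1},
    {"tx":0,"ty":0,"tz":1.0,"spin":0,"gripper":-1},
    {"tx":0,"ty":0,"tz":1.15,"spin":0,"gripper":-1},
    {"tx":0,"ty":0,"tz":1.15,"spin":0,"gripper":-1}
  ]
}}

```text
time_s: 5.12
tool_pos: [0.5272, -0.1513, 0.0919]
tcp_rot: [0.001, 0.598, 0.802, -0.001]
contact_force: [4.0, 0.1, -7.7]
gripper_width: 0.179
```

Run:
```python
from h import *
o=get_obs(); print({k:np.round(o[k],4) for k in ("time_s","tool_pos","contact_force","ft_torque","gripper_width")})
im=imaging.camera("wrist")[:,:,::-1]; cv2.imwrite("pics/w3.png",im)
```

```text
{'time_s': np.float64(5.125), 'tool_pos': array([ 0.5272, -0.1513,  0.0919]), 'contact_force': array([ 4.0405,  0.1019, -7.7204]), 'ft_torque': array([-0.0687, -0.9324,  0.0381]), 'gripper_width': np.float64(0.1788)}
```

View pics/w3.png

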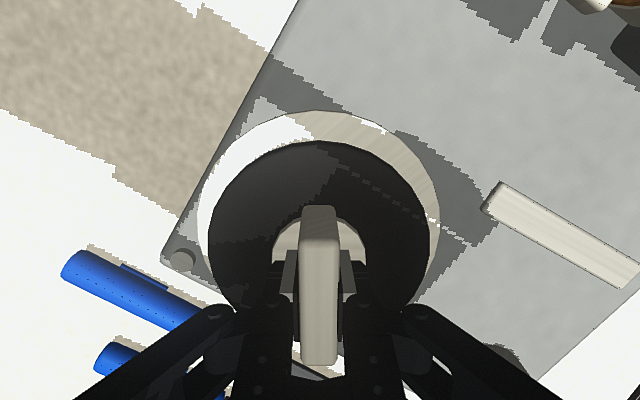

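Run:
```python
from h import *
c=cam("wrist")
d=np.array([np.cos(1.861),np.sin(1.861)]);a=np.array([.5268,-.1512])
for z in (.069,.077,.080,.082): print(z,proj(c,(*(a+.058*d),z)))
print("ring",proj(c,(*(a+.071*d),.056)))
for z in (.113,.121,.124): print("bar far end",z,proj(c,(*(a+.03*d),z)))
```

```text
0.069 [318.23249859 137.1694896 ]
0.077 [318.30385061 139.9091299 ]
0.08 [318.33240125 141.00536348]
0.082 [318.35202213 141.75872879]
ring [318.10289359 107.79427324]
bar far end 0.113 [318.76543639 226.09806731]
bar far end 0.121 [318.88724142 234.89670264]
bar far end 0.124 [318.93678668 238.47562457]
```

>>> {"method": "step_arm", "body": {
  "plan": [
    {"tx":0,"ty":0,"tz":0.05,"spin":0.08,"gripper":-1},
    {"tx":0,"ty":0,"tz":0.05,"spin":0.2,"gripper":-1},
    {"tx":0,"ty":0,"tz":0.05,"spin":0.32,"gripper":-1},
    {"tx":0,"ty":0,"tz":0.05,"spin":0.42,"gripper":-1},
    {"tx":0,"ty":0,"tz":0.05,"spin":0.45,"gripper":-1},
    {"tx":0,"ty":0,"tz":0.05,"spin":0.45,"gripper":-1}
  ]
}}

```text
time_s: 5.92
tool_pos: [0.527, -0.1513, 0.0921]
tcp_rot: [0.001, 0.404, 0.915, -0.0]
contact_force: [5.1, -1.0, -8.0]
gripper_width: 0.18
```

```bash
cat > st.py <<'E'
from h import *
o=get_obs(); print({k:np.round(o[k],4) for k in ("time_s","tool_pos","contact_force","ft_torque","gripper_width")})
t=rot(o["tcp_rot"]); print("dial angle by tool", np.arctan2(t[1,0],t[0,0])-1.861, "tab at .72-.75")
E
python3 st.py
```

```text
{'time_s': np.float64(5.925), 'tool_pos': array([ 0.527 , -0.1513,  0.0921]), 'contact_force': array([ 5.0649, -0.9632, -8.0052]), 'ft_torque': array([-0.2411, -0.8366,  0.0509]), 'gripper_width': np.float64(0.1804)}
dial angle by tool 0.4482437440097018 tab at .72-.75
```

>>> {"method": "step_arm", "body": {
  "plan": [
    {"tx":0,"ty":0,"tz":-0.1,"spin":0,"gripper":-1},
    {"tx":0,"ty":0,"tz":-0.2,"spin":0,"gripper":-1},
    {"tx":0,"ty":0,"tz":-0.25,"spin":0,"gripper":-1},
    {"tx":0,"ty":0,"tz":-0.25,"spin":0,"gripper":-1}
  ]
}}

```text
time_s: 6.42
tool_pos: [0.5272, -0.1514, 0.0899]
tcp_rot: [0.001, 0.404, 0.915, -0.0]
contact_force: [1.9, 0.7, 4.5]
gripper_width: 0.177
```

>>> {"method": "step_arm", "body": {
  "plan": [
    {"tx":0,"ty":0,"tz":-0.05,"spin":0,"gripper":-1},
    {"tx":0,"ty":0,"tz":-0.05,"spin":0,"gripper":-1}
  ]
}}

```text
time_s: 6.68
tool_pos: [0.5272, -0.1514, 0.0894]
tcp_rot: [0.001, 0.404, 0.915, -0.0]
contact_force: [1.4, 0.0, 3.9]
gripper_width: 0.181
```

>>> {"method": "step_arm", "body": {
  "plan": [
    {"tx":0,"ty":0,"tz":-0.05,"spin":0,"gripper":-1},
    {"tx":0,"ty":0,"tz":-0.05,"spin":0,"gripper":-1}
  ]
}}

```text
time_s: 6.92
tool_pos: [0.5272, -0.1514, 0.0889]
tcp_rot: [0.001, 0.404, 0.915, -0.0]
contact_force: [1.8, -0.3, 3.7]
gripper_width: 0.184
```

>>> {"method": "step_arm", "body": {
  "plan": [
    {"tx":0,"ty":0,"tz":-0.05,"spin":0,"gripper":-1},
    {"tx":0,"ty":0,"tz":-0.05,"spin":0,"gripper":-1}
  ]
}}

```text
time_s: 7.18
tool_pos: [0.5273, -0.1514, 0.0888]
tcp_rot: [0.002, 0.404, 0.915, -0.0]
contact_force: [-0.1, 1.8, 7.8]
gripper_width: 0.178
```

>>> {"method": "step_arm", "body": {
  "plan": [
    {"tx":0,"ty":0,"tz":-0.05,"spin":0,"gripper":-1},
    {"tx":0,"ty":0,"tz":-0.05,"spin":0,"gripper":-1}
  ]
}}

```text
time_s: 7.42
tool_pos: [0.5273, -0.1513, 0.0888]
tcp_rot: [0.002, 0.404, 0.915, -0.0]
contact_force: [-1.7, 0.8, 9.2]
gripper_width: 0.18
```

>>> {"method": "step_arm", "body": {
  "plan": [
    {"tx":0,"ty":0,"tz":0.15,"spin":0,"gripper":-1},
    {"tx":0,"ty":0,"tz":0.2,"spin":0.1,"gripper":-1},
    {"tx":0,"ty":0,"tz":0.2,"spin":0.2,"gripper":-1},
    {"tx":0,"ty":0,"tz":0.2,"spin":0.3,"gripper":-1},
    {"tx":0,"ty":0,"tz":0.2,"spin":0.35,"gripper":-1},
    {"tx":0,"ty":0,"tz":0.2,"spin":0.35,"gripper":-1},
    {"tx":0,"ty":0,"tz":0.05,"spin":0.35,"gripper":-1},
    {"tx":0,"ty":0,"tz":0.05,"spin":0.35,"gripper":-1}
  ]
}}

```text
time_s: 8.43
tool_pos: [0.5272, -0.1514, 0.0895]
tcp_rot: [0.002, 0.239, 0.971, -0.0]
contact_force: [0.5, -0.6, -0.2]
gripper_width: 0.179
```

```bash
python3 st.py
python3 - <<'E'
from h import *
im=imaging.camera("top")[200:280,310:410,::-1]
cv2.imwrite("pics/top4.png",cv2.resize(im,(800,640),interpolation=cv2.INTER_CUBIC))
im=imaging.camera("scene")[160:240,225:325,::-1]
cv2.imwrite("pics/sc4.png",cv2.resize(im,(800,640),interpolation=cv2.INTER_CUBIC))
E
```

```text
{'time_s': np.float64(8.425), 'tool_pos': array([ 0.5272, -0.1514,  0.0895]), 'contact_force': array([ 0.4558, -0.6011, -0.2102]), 'ft_torque': array([-0.4221, -0.1357, -0.032 ]), 'gripper_width': np.float64(0.1792)}
dial angle by tool 0.7973229120248548 tab at .72-.75
```

View pics/sc4.png

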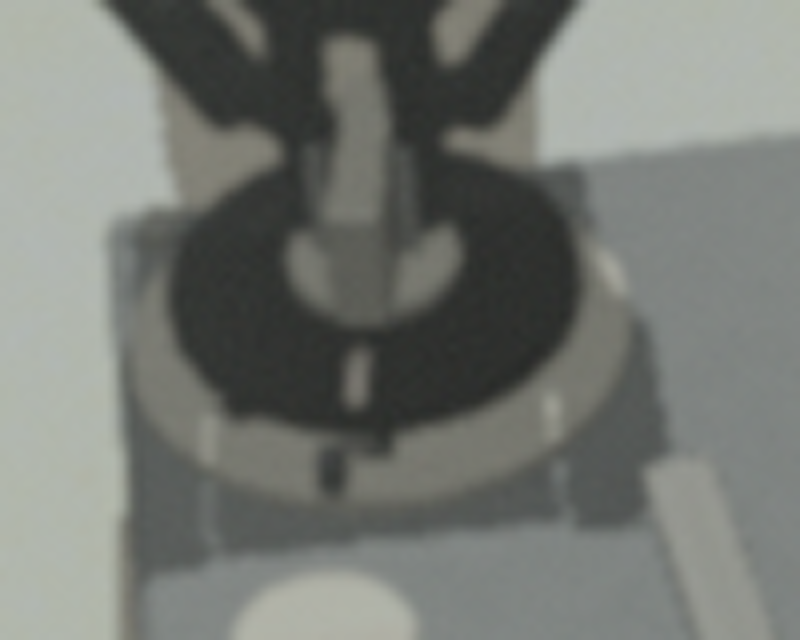

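The pointer at (355,375) now stands a little counter-clockwise of the tab at (332,470). I'll probe here.

>>> {"method": "step_arm", "body": {
  "plan": [
    {"tx":0,"ty":0,"tz":-0.07,"spin":0,"gripper":-1},
    {"tx":0,"ty":0,"tz":-0.14,"spin":0,"gripper":-1},
    {"tx":0,"ty":0,"tz":-0.14,"spin":0,"gripper":-1}
  ]
}}

```text
time_s: 8.9
tool_pos: [0.5273, -0.1514, 0.0885]
tcp_rot: [0.002, 0.239, 0.971, -0.0]
contact_force: [-2.0, -0.6, 5.8]
gripper_width: 0.183
```

>>> {"method": "step_arm", "body": {
  "plan": [
    {"tx":0,"ty":0,"tz":-0.04,"spin":0,"gripper":-1},
    {"tx":0,"ty":0,"tz":-0.04,"spin":0,"gripper":-1}
  ]
}}

```text
time_s: 9.15
tool_pos: [0.5273, -0.1514, 0.0885]
tcp_rot: [0.002, 0.239, 0.971, -0.0]
contact_force: [-2.1, -0.4, 6.0]
gripper_width: 0.181
```

>>> {"method": "step_arm", "body": {
  "plan": [
    {"tx":0,"ty":0,"tz":0.1,"spin":0,"gripper":-1},
    {"tx":0,"ty":0,"tz":0.1,"spin":0.045,"gripper":-1},
    {"tx":0,"ty":0,"tz":0.1,"spin":0.045,"gripper":-1},
    {"tx":0,"ty":0,"tz":0,"spin":0.045,"gripper":-1},
    {"tx":0,"ty":0,"tz":-0.08,"spin":0.045,"gripper":-1},
    {"tx":0,"ty":0,"tz":-0.08,"spin":0.045,"gripper":-1}
  ]
}}

```text
time_s: 9.9
tool_pos: [0.5273, -0.1515, 0.088]
tcp_rot: [0.002, 0.217, 0.976, -0.0]
contact_force: [-1.1, -1.3, 4.1]
gripper_width: 0.18
```

>>> {"method": "step_arm", "body": {
  "plan": [
    {"tx":0,"ty":0,"tz":-0.1,"spin":0,"gripper":-1},
    {"tx":0,"ty":0,"tz":-0.1,"spin":0,"gripper":-1},
    {"tx":0,"ty":0,"tz":-0.1,"spin":0,"gripper":-1}
  ]
}}

```text
time_s: 10.28
tool_pos: [0.5273, -0.1515, 0.0869]
tcp_rot: [0.002, 0.218, 0.976, -0.0]
contact_force: [-1.5, -1.6, 3.9]
gripper_width: 0.177
```

It descends at the free-push force (about 4 N), so the pin is in the notch. I'll keep going gently.

>>> {"method": "step_arm", "body": {
  "plan": [
    {"tx":0,"ty":0,"tz":-0.1,"spin":0,"gripper":-1},
    {"tx":0,"ty":0,"tz":-0.2,"spin":0,"gripper":-1},
    {"tx":0,"ty":0,"tz":-0.2,"spin":0,"gripper":-1}
  ]
}}

```text
time_s: 10.65
tool_pos: [0.5273, -0.1514, 0.0848]
tcp_rot: [0.002, 0.217, 0.976, -0.0]
contact_force: [-0.4, -1.4, 1.5]
gripper_width: 0.181
```

```bash
python3 st.py
```

```text
{'time_s': np.float64(10.65), 'tool_pos': array([ 0.5273, -0.1514,  0.0848]), 'contact_force': array([-0.4084, -1.4278,  1.4739]), 'ft_torque': array([-0.3761,  0.1806,  0.0155]), 'gripper_width': np.float64(0.1805)}
dial angle by tool 0.842146866273892 tab at .72-.75
```

>>> {"method": "step_arm", "body": {
  "plan": [
    {"tx":0,"ty":0,"tz":-0.1,"spin":0,"gripper":-1},
    {"tx":0,"ty":0,"tz":-0.2,"spin":0,"gripper":-1},
    {"tx":0,"ty":0,"tz":-0.28,"spin":0,"gripper":-1},
    {"tx":0,"ty":0,"tz":-0.33,"spin":0,"gripper":-1},
    {"tx":0,"ty":0,"tz":-0.33,"spin":0,"gripper":-1}
  ]
}}

```text
time_s: 11.28
tool_pos: [0.5273, -0.1514, 0.0814]
tcp_rot: [0.002, 0.217, 0.976, -0.0]
contact_force: [-0.7, -1.7, 1.5]
gripper_width: 0.18
```

>>> {"method": "step_arm", "body": {
  "plan": [
    {"tx":0,"ty":0,"tz":-0.05,"spin":0,"gripper":-1},
    {"tx":0,"ty":0,"tz":-0.05,"spin":0,"gripper":-1}
  ]
}}

```text
time_s: 11.52
tool_pos: [0.5273, -0.1514, 0.0809]
tcp_rot: [0.002, 0.218, 0.976, -0.0]
contact_force: [-0.5, -1.5, 3.0]
gripper_width: 0.182
```

>>> {"method": "step_arm", "body": {
  "plan": [
    {"tx":0,"ty":0,"tz":-0.05,"spin":0,"gripper":-1},
    {"tx":0,"ty":0,"tz":-0.05,"spin":0,"gripper":-1}
  ]
}}

```text
time_s: 11.78
tool_pos: [0.5273, -0.1514, 0.0808]
tcp_rot: [0.002, 0.217, 0.976, -0.0]
contact_force: [-2.6, 0.1, 8.6]
gripper_width: 0.182
```

It has reached the bottom stop at the home height (z = 0.0808, 8.6 N). Now I'll release and retreat.

>>> {"method": "step_arm", "body": {
  "plan": [
    {"tx":0,"ty":0,"tz":0,"spin":0,"gripper":-1},
    {"tx":0,"ty":0,"tz":0,"spin":0,"gripper":1},
    {"tx":0,"ty":0,"tz":0,"spin":0,"gripper":1},
    {"tx":0,"ty":0,"tz":0,"spin":0,"gripper":1},
    {"tx":0,"ty":0,"tz":0,"spin":0,"gripper":1},
    {"tx":0,"ty":0,"tz":0,"spin":0,"gripper":1},
    {"tx":0,"ty":0,"tz":0,"spin":0,"gripper":1},
    {"tx":0,"ty":0,"tz":0,"spin":0,"gripper":1}
  ]
}}

```text
time_s: 12.78
tool_pos: [0.5273, -0.1514, 0.0808]
tcp_rot: [0.002, 0.217, 0.976, -0.0]
contact_force: [-0.2, 0.2, -0.0]
gripper_width: 0.996
```

>>> {"method": "step_arm", "body": {
  "plan": [
    {"tx":0,"ty":0,"tz":2,"spin":0,"gripper":1},
    {"tx":0,"ty":0,"tz":5,"spin":0,"gripper":1},
    {"tx":0,"ty":0,"tz":9,"spin":0,"gripper":1},
    {"tx":0,"ty":0,"tz":14,"spin":0,"gripper":1},
    {"tx":0,"ty":0,"tz":14,"spin":0,"gripper":1},
    {"tx":0,"ty":0,"tz":14,"spin":0,"gripper":1},
    {"tx":0,"ty":0,"tz":14,"spin":0,"gripper":1}
  ]
}}

```text
time_s: 13.65
tool_pos: [0.527, -0.1513, 0.22]
tcp_rot: [0.001, 0.217, 0.976, -0.0]
contact_force: [-0.6, 0.1, -1.0]
gripper_width: 1.0
```

```bash
python3 st.py
python3 - <<'E'
from h import *
o=get_obs(); c=cam("wrist",o); im=imaging.camera("wrist")[:,:,::-1]; cv2.imwrite("pics/w9.png",im)
a=np.array([.5268,-.1512])
for th in (-1.281+.80,-1.281+.842,-1.281+.88):
  d=np.array([np.cos(th),np.sin(th)])
  for z in (.113,.121): print(th,z,"bar ends",proj(c,(*(a+.03*d),z)),proj(c,(*(a-.03*d),z)),"pt",proj(c,(*(a+.057*d),z-.042)))
print("tab",proj(c,(*(a+.065*np.array([np.cos(-.56),np.sin(-.56)])),.068)))
E
```

```text
{'time_s': np.float64(13.65), 'tool_pos': array([ 0.527 , -0.1513,  0.22  ]), 'contact_force': array([-0.5938,  0.0684, -0.9917]), 'ft_torque': array([ 0.0541, -0.0258, -0.0044]), 'gripper_width': np.float64(1.0002)}
dial angle by tool 0.842151262413424 tab at .72-.75
-0.48099999999999987 0.113 bar ends [316.71086851 229.62635084] [319.91769011 157.2275945 ] pt [315.60773955 236.87843641]
-0.48099999999999987 0.121 bar ends [316.70302102 233.87406702] [320.00740113 159.59982711] pt [315.57465711 240.64516511]
-0.43899999999999995 0.113 bar ends [318.25768999 229.65390886] [318.25028256 157.19509741] pt [318.10423917 236.9224945 ]
-0.43899999999999995 0.121 bar ends [318.29368073 233.90224999] [318.2889411  159.56642913] pt [318.13100243 240.69005691]
-0.4009999999999999 0.113 bar ends [319.65724631 229.62776521] [316.7415801  157.22505164] pt [320.36302779 236.88056642]
-0.4009999999999999 0.121 bar ends [319.73290317 233.87546449] [316.73404235 159.59724077] pt [320.44393965 240.64726496]
tab [310.04544671 242.56509291]
```

View pics/w9.png

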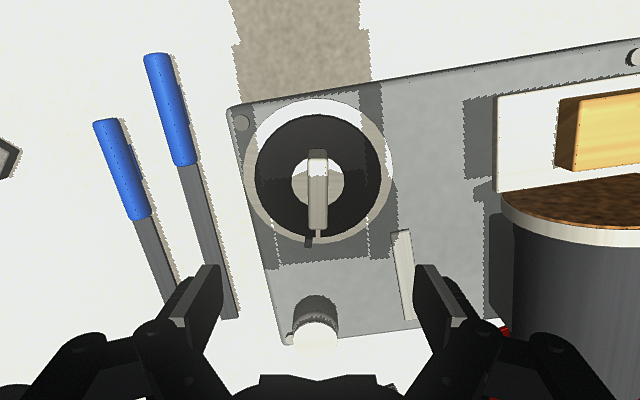

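Run:
```python
import cv2
im=cv2.imread("pics/w9.png")[130:250,240:400]
cv2.imwrite("pics/w9z.png",cv2.resize(im,(800,600),interpolation=cv2.INTER_CUBIC))
```

```text
(no output)
```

View pics/w9z.png

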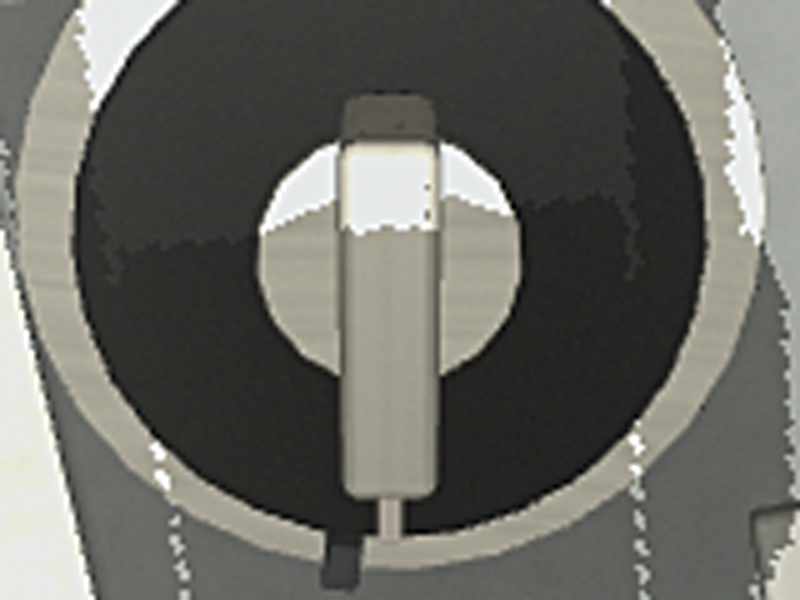

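The bar is the same apparent size as at the start, with its near end at row 229.4 (229.6 predicted for home, 233.9 if still raised). The pointer tip is a few mm counter-clockwise of the tab. I'm handing in.

```bash
python3 -c "
from workcell import arm
print(arm.sign_off())"
```

```text
the job is handed in; nothing more can be done
None
```

The dial is set: I pulled it up about 11 mm, turned it past the tab, found the notch by feel, pushed it home and let go. The job is handed in, at about 14 s of the 64 s allowed.

- **Notch:** a test press at 0.45 rad landed on the flat ring, and a probe at about 0.80 rad did not drop. The next probe at about 0.84 rad, roughly 0.1 rad past the tab, dropped freely at about 4 N.
- **Fully home:** the dial stopped with the tool at z = 0.0808 m, against 0.0809 m when I first gripped it at home. The final wrist picture agrees, with the bar's near end at row 229.4 (229.6 predicted for home, 233.9 if still raised).
- **Position:** the pointer tip is about 6 mm counter-clockwise of the tab's middle line.
- **Forces:** the highest push reading I saw was about 9 N, against the 40 N limit.
- **Release:** the gripper is fully open and about 14 cm clear of the dial, with the force reading near zero.
- **Other items:** nothing else looks disturbed in the last picture, though I did not measure those items.

- **Refused move:** one early move was refused, most likely because it had no gripper value, and I resent it.
- **Contact height:** it read 0.3 mm lower at the first probe (0.0885 m) than at the test press (0.0888 m).
- **Tab angle:** my measured tab angle of 0.72 rad is slightly below the stated range of 0.75 to 1.00, so the "past the tab" angles are good to about 0.03 rad.

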